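# Open the damper ring of a bench extraction port

## Robot

A 7-joint arm with a two-finger parallel gripper is mounted at the origin on the work surface. World frame = base frame: x ahead of the robot, y to its left, z up, the work surface at z = 0. Lengths are in m, angles in rad, forces in N, time in s.
With the tool pointing down it reaches from about 0.4 to 0.875 m from the base axis. Payload 6.5 kg.
Tool frame: the origin (TCP) lies at the very end of the fingers, on their centre line; the grasp point (between the pads) lies 19 mm behind it; y points along the fingers, x is the direction in which the jaws open and shut, and the axes are right-handed (so a half turn about y gives the same grasp; the last joint's range is limited). The gripper opens to 88 mm and grips with 3 to 60 N. Pads are 18 mm wide; open, the fingers measure 123 mm over their backs; the gripper's body (75 mm by 187 mm) begins 45 mm behind the grasp point.
Start: joints at [-1.355, 0.536, -0.004, 1.538, 0.003, 1.067, -0.071], TCP at [0.181, 0.624, 0.239] pointing down, gripper open.
Joint ranges: [-2.7, 2.7], [-0.37, 2.16], [-1.27, 1.26], [0.24, 2.4], [-1.31, 4.45], [0.19, 1.91], [-2.76, 2.76]. Speed limits (rad/s): [2.39, 2.39, 3.14, 3.14, 3.14, 3.14, 3.14].

## Interface

Orientations are given as a rotation vector (axis times angle).
In Python, from workcell import get_obs, cams, robot gives the robot as it stands.
- The arm moves only by the tool jog_arm, never from a script. Its argument "rows" is a list of rows, each a list of 5 numbers: the finger opening in cm, from 0 to 8.81, then the shift along the tool's x, y, z in cm, then the turn about the tool's y in rad. In form: [[hand, dx, dy, dz, roll], ...]. A call has 1 to 20 rows; each row is the pose to reach, as a shift and turn from the pose commanded when the call began, along the tool's axes at that moment; what a row does not reach only later rows make up. A row lasts 1/8 s, in which the tool goes at most 62.5 mm and 10.7 degrees, less where a joint would pass 70% of its speed; a pose out of reach is approached as far as the arm can. A call with a gripper value outside its range is refused whole. The fingers move at their own pace and stop on an object; "grip_force" is the grip in N (left out, the last holds). Time passes only in rows, so rows that repeat a pose let the fingers close. It gives the time, the measured TCP pose, the force and the opening at its end, in the units of the state.
- get_obs(): the state, without advancing time (a new reading comes with each control period).
- cams.snapshot(name): name is "side" or "top" or "wrist"; returns the picture (480x640x3 uint8, blue, green, red); there is no depth.
- cams.camera_params(name): a dict with "K" (3x3 intrinsics, pixels), "cam_to_world" (4x4, takes a point from camera to world coordinates); the wrist camera has in their place "T_tool_cam" (4x4, takes a point from camera to tool coordinates, whose origin is the TCP and whose axes are the tool frame's). Camera axes: x right, y down, z forward; pixel columns grow to the right and rows downward; lengths in m; the calibration is good to about 2 mm. A picture is of the moment at which its call begins: read the wrist's pose just before it. camera_params takes no time and is no camera call.
- robot.hand_in(): hands the job in, once; it reports no verdict.
The state is a dict: "clock": time; "joints": joint angles; "dq": joint speeds; "joint_torque": joint torques, N m; "position": TCP position; "tcp_rot": TCP orientation; "wrist_force": force on the tool from outside, world axes, zero at the start; "torque": the same for the moment, N m; "width": opening from 0.0 (shut) to 1.0 (fully open).
Only numpy, scipy, OpenCV 4.12 (cv2) and the standard library are available. Lean on these libraries where they do the work, as an engineer would, in place of code of your own. Each camera call takes 0.05 s, during which the arm holds its last target. There are 200 camera calls.

## Task

Get the bench's dust extraction port ready: lift the orange dust cap out of its mouth and set it down upright in the wooden tray, then grip the slim blue damper ring by its rim and turn it clockwise (seen from above) until its yellow lug comes up snugly against the red rubber stop, and let go so that the lug stays pressed lightly on the stop. Do not force the stop, do not turn the ring by pushing on the lug, keep the gripper off the fixed collars above and below the ring and off the stop, and leave the gouge, the wooden pattern and the glue jar where they are.

Things in the scene. Friction and masses are not known exactly. Their poses are not given: they have to be found in the camera images.
- port: Dust extraction port fixed upright on the bench: a round stack on one vertical axis. Origin on that axis at bench level (z up along the axis). From the bottom: dark steel flange, radius 62 mm, to height 10 mm; lower collar; blue ring; top collar. The dust cap sits in its mouth at the start.
- low_collar: Fixed aluminium lower collar of the port, radius 42 mm, its flat top 75 mm above the bench. Origin on the port's axis at bench level. A 4 mm gap separates it from the blue ring. Not to be touched by the gripper.
- top_collar: Fixed aluminium top collar, a tube of outer radius 22 mm, bore radius 16 mm, from 93 to 108 mm above the bench. Origin on the port's axis at its underside (93 mm up). Not to be touched by the gripper.
- ring: The slim blue damper ring between the collars: radius 28 mm (56 mm across), 14 mm high, from 79 to 93 mm above the bench. It turns about the port's vertical axis and moves in no other way. Origin on the axis at bench level; its x axis points out along the yellow lug and turns with the ring. Stiff: 0.15 N m of friction; it stays where it is left.
- ring_mid (a point): Centre of the blue ring, on the axis at half its height (86 mm above the bench).
- lug: Small yellow lug on the rim of the blue ring, 6 mm wide, reaching out to radius 40 mm, 80 to 92 mm above the bench. Turns with the ring. Origin on the axis at bench level, x axis out along the lug. It is not a handle: not to be pushed by the gripper.
- lug_tip (a point): Point inside the yellow lug, 36 mm out from the port's axis and 86 mm above the bench.
- stop: Red rubber stop post, 8 mm across, 36 mm out from the port's axis, 80-93 mm above the bench, on a dark block. Origin on the axis at bench level: it does NOT show where round the collar the post is set; that varies, unmeasured. The lug meets it 0.5 to 1.15 rad clockwise from its start. It gives 1 mm per 5 N; over 18 N is forcing it. Let go, ring friction keeps up to 4 N on it.
- cap_knob (a point): Centre of the upright grip knob (22 mm across, 26 mm high) of the loose orange dust cap; z along the cap's axis. Below the knob: flange 40 mm across, 6 mm thick, resting on the top collar, then a white plug 25 mm across, 10 mm long, loose in the mouth. Underside of the cap 30 mm below this point. About 60 g.
- tray: Open wooden tray fixed on the bench, 170 mm (its x) by 140 mm (its y) outside, 28 mm high, walls 6 mm, inner floor 6 mm above the bench. Origin at the centre of its underside.
- gouge: Loose carving gouge lying on the bench, 225 mm long, 28 mm thick wooden handle (to its -x), origin at the handle's blade end on the bench.
- pattern: Loose part-carved wooden pattern, 130 by 70 mm, 42 mm high, origin at the centre of its underside.
- glue: Loose glue jar, 60 mm across, 85 mm high, origin at the centre of its underside.
Mind the look-alikes: they are no part of the job. Leave any purple or turquoise look-alike of the tray alone.

How it is judged:
On the way, in this order (a step that is already met when the one before it is completed fails the run):
1. the cap stands in the tray, let go (x of cap_knob in the frame of tray between -0.075 and 0.075 m and y of cap_knob in the frame of tray between -0.06 and 0.06 m and height (world z) of cap_knob below 0.042 m and angle between cap_knob's own z axis and vertical below 0.2 rad and contact force between the fingers and anything else below 0.1 N), for 0.2 s.
2. the ring, gripped, presses its lug on the stop (contact force between ring and stop above 1 N and contact force between the fingers and ring above 0.5 N), for 0.1 s.
At the end, for the whole second after the job is handed in: The ring is at rest with its lug still pressing on the rubber stop with more than 0.8 N, and the cap stands upright (within 0.2 rad) on the tray's floor (contact force between ring and stop above 0.8 N and angular speed of ring below 0.05 rad/s and x of cap_knob in the frame of tray between -0.075 and 0.075 m and y of cap_knob in the frame of tray between -0.06 and 0.06 m and height (world z) of cap_knob below 0.042 m and angle between cap_knob's own z axis and vertical below 0.2 rad); the robot touches nothing.
It fails at once if the gripper or arm touches the fixed collars or the stop with more than 2 N (contact force between any of the fingers, the arm and low_collar above 2 N or contact force between any of the fingers, the arm and top_collar above 2 N or contact force between any of the fingers, the arm and stop above 2 N).
It fails at once if the ring is pushed by its lug (contact force between any of the fingers, the arm and lug above 1.5 N).
It fails at once if the stop is forced with more than 18 N (contact force between ring and stop above 18 N).
It fails at once if the gouge, the pattern or the glue jar is moved by more than 20 mm (distance of any of gouge, pattern, glue from where it was at the start of the episode above 0.02 m).
It also fails if it takes over 70 s, if anything falls off the work surface, if the arm or the gripper's body presses on something with over 40 N, if the wrist force passes 120 N, or if a joint passes its speed limit or range.

## Working session

There is one attempt and no reset: what is moved stays moved. The work goes in short steps, Python scripts to look and compute and a tool call to move; the robot and the scene stay as the last step left them, time stands still between calls to the robot, and variables do not carry over. Pictures are saved under pics/ and viewed, about 8 in all and at most 12, crops included, and the job is handed in when it is done.

Besides the shell and the picture viewer there is one more tool, called after ">>>" by a JSON object that holds its "api" and its "payload", one argument or row to a line. jog_arm: Moves the arm, as the interface text tells. Its arguments: {"type":"object","properties":{"rows":{"type":"array","items":{"type":"array","items":{"type":"number"}}},"grip_force":{"type":"number"}},"required":["rows"]}

```bash
mkdir -p pics
python3 - <<'E'
from workcell import get_obs,cams,robot
import cv2,numpy as np
o=get_obs();print({k:np.round(v,3).tolist() for k,v in o.items()})
for n in("side","top","wrist"):
    print(n,{k:np.round(v,4).tolist() for k,v in cams.camera_params(n).items()})
for n in("side","top"):cv2.imwrite(f"pics/{n}0.png",cams.snapshot(n))
E
```

```text
{'clock': 0.0, 'joints': [-1.355, 0.537, -0.004, 1.539, 0.003, 1.067, -0.071], 'dq': [0.0, 0.002, 0.0, -0.001, 0.002, 0.002, -0.002], 'joint_torque': [-0.0, -57.098, 0.991, -25.16, -0.056, 0.018, 0.0], 'position': [0.181, 0.624, 0.238], 'tcp_rot': [-1.331, -0.998, 1.0], 'wrist_force': [-0.678, 0.183, 0.444], 'torque': [-0.006, 0.018, 0.005], 'width': 1.0}
side {'K': [[606.8778, 0.0, 320.0496], [0.0, 606.8778, 236.0187], [0.0, 0.0, 1.0]], 'cam_to_world': [[0.6894, -0.4976, 0.5264, -0.4134], [-0.7241, -0.4908, 0.4845, -0.9347], [0.0173, -0.7152, -0.6987, 1.3091], [0.0, 0.0, 0.0, 1.0]]}
top {'K': [[461.7614, 0.0, 309.7084], [0.0, 461.7614, 238.5234], [0.0, 0.0, 1.0]], 'cam_to_world': [[-0.0265, -0.9813, 0.1905, 0.3145], [-0.9995, 0.0296, 0.0132, -0.0685], [-0.0186, -0.19, -0.9816, 1.1056], [0.0, 0.0, 0.0, 1.0]]}
wrist {'K': [[414.9567, 0.0, 314.6947], [0.0, 414.9567, 236.1383], [0.0, 0.0, 1.0]], 'T_tool_cam': [[1.0, -0.0004, 0.0006, -0.0019], [-0.0007, -0.2923, 0.9563, -0.1464], [-0.0002, -0.9563, -0.2923, 0.0767], [0.0, 0.0, 0.0, 1.0]]}
```

View pics/side0.png

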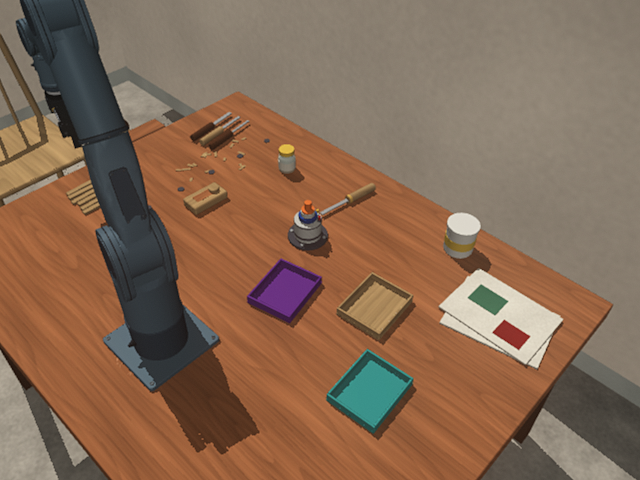

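View pics/top0.png

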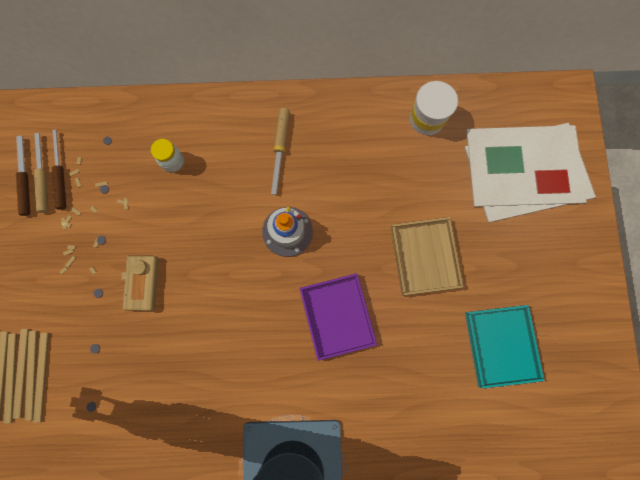

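```bash
cat > h.py <<'E'
from workcell import get_obs,cams,robot
import cv2,numpy as np
from scipy.spatial.transform import Rotation as R
def cam(n,o=None):
    p=cams.camera_params(n)
    if n!="wrist": return p["K"],p["cam_to_world"]
    o=o or get_obs();T=np.eye(4);T[:3,:3]=R.from_rotvec(o["tcp_rot"]).as_matrix();T[:3,3]=o["position"]
    return p["K"],T@p["T_tool_cam"]
def ray(c,uv):
    K,T=c;d=T[:3,:3]@np.linalg.solve(K,[uv[0],uv[1],1]);return T[:3,3],d/np.linalg.norm(d)
def plane(c,uv,z):
    p,d=ray(c,uv);return p+d*(z-p[2])/d[2]
def tri(c1,u1,c2,u2):
    p,d=ray(c1,u1);q,e=ray(c2,u2)
    s=np.linalg.lstsq(np.c_[d,-e],q-p,rcond=None)[0]
    a,b=p+s[0]*d,q+s[1]*e;return (a+b)/2,np.linalg.norm(a-b)
def proj(c,P):
    K,T=c;q=K@(T[:3,:3].T@(np.asarray(P)-T[:3,3]));return q[:2]/q[2]
def mask(im,lo,hi):
    return cv2.inRange(cv2.cvtColor(im,cv2.COLOR_BGR2HSV),np.array(lo),np.array(hi))
def blobs(m,amin=5):
    n,l,s,c=cv2.connectedComponentsWithStats(m)
    return [(s[i].tolist(),c[i].round(1).tolist()) for i in range(1,n) if s[i,4]>=amin]
E
python3 - <<'E'
from h import *
o=get_obs();print(R.from_rotvec(o["tcp_rot"]).as_matrix().round(3))
S,T=cam("side"),cam("top")
s,t=cv2.imread("pics/side0.png"),cv2.imread("pics/top0.png")
for im,(x,y) in((s,(308,215)),(t,(287,225))):
    m=mask(im,(5,215,190),(16,255,255));k=np.zeros_like(m);k[y-40:y+40,x-40:x+40]=255
    print(blobs(m&k))
a=np.vstack([cv2.resize(s[185:260,260:360],(800,600)[:2] and (640,480),interpolation=2)[:300],cv2.resize(t[195:260,245:332],(640,480))[:300]])
cv2.imwrite("pics/c1.png",a)
ss=[(376,275),(413,302),(376,333),(338,303)];tt=[(393,224),(451,219),(462,290),(402,295)]
for v in tt: print(plane(T,v,.028).round(3))
for v in ss: print(plane(S,v,.028).round(3))
E
```

```text
[[ 0.278 -0.    -0.961]
 [ 0.961 -0.001  0.278]
 [-0.002 -1.    -0.   ]]
[]
[]
[ 0.553 -0.254  0.028]
[ 0.561 -0.392  0.028]
[ 0.392 -0.403  0.028]
[ 0.384 -0.264  0.028]
[ 0.549 -0.269  0.028]
[ 0.543 -0.404  0.028]
[ 0.393 -0.399  0.028]
[ 0.398 -0.261  0.028]
```

View pics/c1.png

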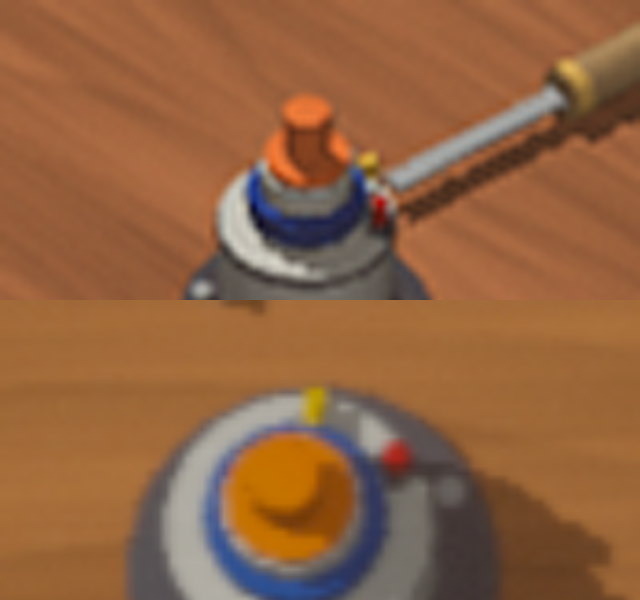

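Run:
```python
from h import *
S,T=cam("side"),cam("top")
P,e=tri(S,(308,201.4),T,(283.5,219.4));print(P.round(4),e)
o=get_obs();M=R.from_rotvec(o["tcp_rot"]).as_matrix()
print(M.T@(P+[0,0,.07]-o["position"])*100)
for n,uv in(("lug",(245+316/7.356,195+105/7.385)),("stop",(245+396/7.356,195+155/7.385))): print(n,plane(T,uv,.092).round(4))
```

```text
[ 0.5451 -0.0008  0.1428] 0.000855778608012108
[-49.8701648    2.60180923 -52.37517967]
lug [ 0.5802 -0.0075  0.092 ]
stop [ 0.5637 -0.0318  0.092 ]
```

>>> {"api": "jog_arm", "payload": {
  "rows": [
    [8.8,-5,0.3,-5.2,0],
    [8.8,-10,0.6,-10.4,0],
    [8.8,-15,0.9,-15.6,0],
    [8.8,-20,1.2,-20.8,0],
    [8.8,-25,1.4,-26,0],
    [8.8,-30,1.6,-31.2,0],
    [8.8,-35,1.8,-36.4,0],
    [8.8,-40,2,-41.6,0],
    [8.8,-45,2,-46.8,0],
    [8.8,-48,2,-50,0],
    [8.8,-49.9,2,-52.4,0],
    [8.8,-49.9,2,-52.4,0],
    [8.8,-49.9,2,-52.4,0],
    [8.8,-49.9,2,-52.4,0]
  ]
}}

```text
clock: 1.85
position: [0.5446, 0.0004, 0.2183]
tcp_rot: [-1.328, -0.999, 1.0]
wrist_force: [-0.7, 1.3, 0.1]
width: 1.001
```

Run:
```python
from h import *
import pickle
o=get_obs();print(o["clock"],o["position"],o["tcp_rot"],o["joints"])
im=cams.snapshot("wrist");cv2.imwrite("pics/w1.png",im);pickle.dump(cam("wrist",o),open("w1.pkl","wb"))
m=mask(im,(3,150,80),(18,255,255));print(blobs(m,200))
print("pred",proj(cam("wrist",o),[.5451,-.0008,.1428]))
```

```text
1.85 [5.44646947e-01 4.23227791e-04 2.18328007e-01] [-1.32779043 -0.99916955  1.0001503 ] [-0.29440225  0.38857458  0.26858727  1.85149177 -0.12765451  0.91930208
  1.32273375]
[([0, 0, 640, 374, 175423], [349.5, 179.4]), ([287, 207, 57, 61, 1345], [307.0, 236.7]), ([110, 417, 275, 61, 14278], [245.6, 446.1]), ([406, 417, 109, 51, 4758], [456.6, 443.1])]
pred [315.87611293 252.58019725]
```

View pics/w1.png

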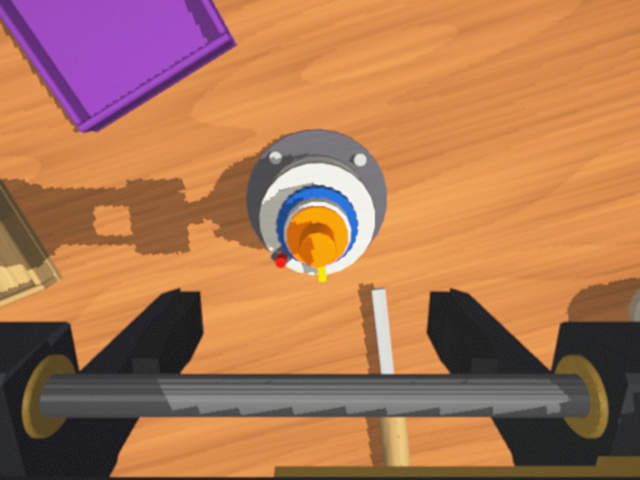

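Run:
```python
from h import *
import pickle
c=pickle.load(open("w1.pkl","rb"));im=cv2.imread("pics/w1.png")
roi=np.zeros(im.shape[:2],np.uint8);roi[150:300,240:400]=255
def el(m,nm,z,full=True):
    cs=max(cv2.findContours(m&roi,0,1)[0],key=cv2.contourArea)
    (e,ax,a)=cv2.fitEllipse(cv2.convexHull(cs)) if len(cs)>5 else (cs.mean((0,1)),0,0)
    print(nm,np.round(e,1),np.round(ax,1),plane(c,e,z).round(4))
    return plane(c,e,z)
hsv=cv2.cvtColor(im,cv2.COLOR_BGR2HSV);print(hsv[248,318],hsv[225,305],hsv[275,322],hsv[262,281],hsv[200,300],hsv[180,320])
el(mask(im,(5,180,60),(19,255,255)),"orange(flange)",.114)
el(mask(im,(100,100,40),(125,255,255)),"blue top",.093)
el(mask(im,(0,0,215),(179,40,255)),"white lowcollar",.075)
A=np.array([.545,-.001])
for n,lo,hi in(("lug",(24,180,90),(34,255,255)),("stop",(0,200,70),(3,255,255))):
    b=max(blobs(mask(im,lo,hi)&roi),key=lambda b:b[0][4]);p=plane(c,b[1],.09);print(n,b,p.round(4),np.degrees(np.arctan2(*(p[:2]-A)[::-1])),np.linalg.norm(p[:2]-A))
cv2.imwrite("pics/w1c.png",cv2.resize(im[150:300,240:400],(640,600),interpolation=2))
```

```text
[ 20 245 247] [ 14 242 202] [ 28 245 247] [  2 237 241] [109 177 137] [ 30   6 242]
orange(flange) [316.  235.7] [57.8 59.9] [ 5.44e-01 -3.00e-04  1.14e-01]
blue top [316.7 225.7] [80.7 81.1] [5.434e-01 4.000e-04 9.300e-02]
white lowcollar [317.3 218.5] [110.2 113.9] [0.5431 0.0011 0.075 ]
lug ([318, 266, 8, 16, 109], [321.3, 274.0]) [ 0.5794 -0.0064  0.09  ] -9.000621266211994 0.034816666711118334
stop ([276, 254, 10, 13, 97], [280.8, 260.1]) [ 0.5613 -0.031   0.09  ] -61.42382633630988 0.03414576185619329
```

View pics/w1c.png

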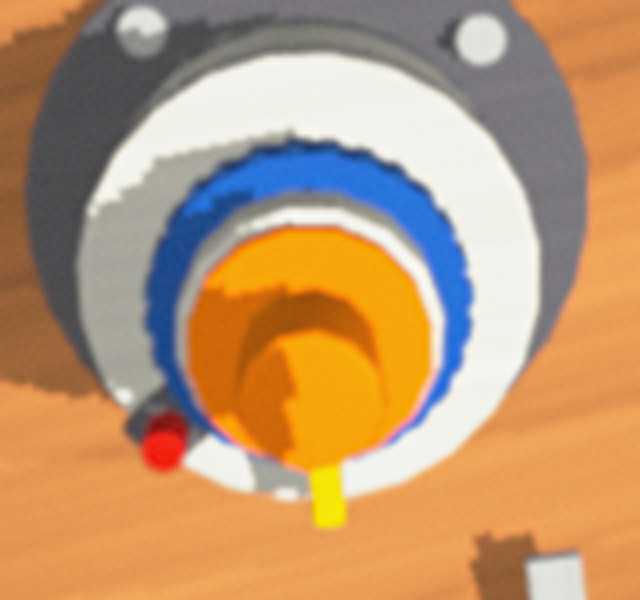

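>>> {"api": "jog_arm", "payload": {
  "rows": [
    [8.8,0,4,0,0],
    [8.8,0,8,0,0],
    [8.8,0,9.8,0,0],
    [8.8,0,9.8,0,0],
    [2,0,9.8,0,0],
    [2,0,9.8,0,0],
    [1,0,9.8,0,0],
    [1,0,9.8,0,0],
    [1,0,9.8,0,0],
    [1,0,9.8,0,0],
    [1,0,9.8,0,0],
    [1,0,9.8,0,0]
  ],
  "grip_force": 15
}}

```text
clock: 3.4
position: [0.5453, -0.0006, 0.1207]
tcp_rot: [-1.329, -0.999, 0.999]
wrist_force: [0.6, -0.4, -0.6]
width: 0.242
```

>>> {"api": "jog_arm", "payload": {
  "rows": [
    [1,0,-3,0,0],
    [1,0,-7,0,0],
    [1,-4,-7,-0.3,0],
    [1,-9,-7,-0.6,0],
    [1,-14,-7,-0.9,0],
    [1,-19,-7,-1.2,0],
    [1,-24,-7,-1.5,0],
    [1,-29,-7,-1.8,0],
    [1,-33.7,-7,-2.2,0],
    [1,-33.7,-7,-2.2,0],
    [1,-33.7,-3,-2.2,0],
    [1,-33.7,1,-2.2,0],
    [1,-33.7,4,-2.2,0],
    [1,-33.7,4,-2.2,0],
    [1,-33.7,4,-2.2,0]
  ]
}}

```text
clock: 5.28
position: [0.4736, -0.3305, 0.0818]
tcp_rot: [-1.33, -1.0, 0.999]
wrist_force: [-0.4, 0.5, -0.1]
width: 0.244
```

Run:
```python
from h import *
o=get_obs();print(o["position"],o["wrist_force"],o["width"],o["joints"])
cv2.imwrite("pics/top2.png",cv2.hconcat([cv2.resize(cams.snapshot("top")[180:330,330:490],(400,375)),cv2.resize(cams.snapshot("side")[240:390,300:460],(400,375))]))
```

```text
[ 0.47356477 -0.33045506  0.08177927] [-0.39530151  0.47389743 -0.14931751] 0.24363025121075677 [ 0.32446774  0.64286017  0.27899595  1.85066815 -0.26498792  0.68292751
  2.04671612]
```

View pics/top2.png

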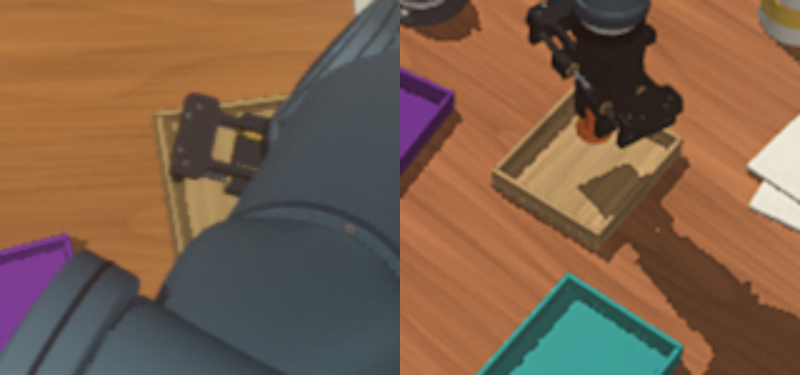

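>>> {"api": "jog_arm", "payload": {
  "rows": [
    [1,0,3,0,0],
    [1,0,4.5,0,0],
    [1,0,4.9,0,0],
    [1,0,5.1,0,0],
    [1,0,5.1,0,0],
    [1,0,5.1,0,0]
  ]
}}

```text
clock: 6.12
position: [0.4731, -0.3307, 0.0303]
tcp_rot: [-1.33, -1.0, 0.999]
wrist_force: [-0.8, -0.7, -0.8]
width: 0.247
```

>>> {"api": "jog_arm", "payload": {
  "rows": [
    [4,0,0,0,0],
    [5,0,0,0,0],
    [5,0,0,0,0],
    [5,0,0,0,0],
    [5,0,-3,0,0],
    [8.8,0,-8,0,0],
    [8.8,0,-13,0,0],
    [8.8,0,-16,0,0],
    [8.8,6,-16,0.4,0],
    [8.8,12,-16,0.8,0],
    [8.8,18,-16,1.2,0],
    [8.8,24,-16,1.6,0],
    [8.8,30,-16,1.9,0],
    [8.8,33.6,-16,2.2,0],
    [8.8,33.6,-16,2.2,0],
    [8.8,33.6,-16,2.2,0]
  ]
}}

```text
clock: 8.12
position: [0.5448, -0.0027, 0.1897]
tcp_rot: [-1.33, -0.998, 0.999]
wrist_force: [-0.2, -0.4, -0.1]
width: 0.994
```

Run:
```python
from h import *
o=get_obs();print(o["position"],o["tcp_rot"],o["torque"],o["joints"])
c=cam("wrist",o);im=cams.snapshot("wrist");cv2.imwrite("pics/w2.png",im)
roi=np.zeros(im.shape[:2],np.uint8);u=proj(c,[.544,0,.09]).astype(int);print(u);cv2.circle(roi,tuple(u.tolist()),62,255,-1)
m=mask(im,(100,100,40),(125,255,255))&roi
cs=max(cv2.findContours(m,0,1)[0],key=cv2.contourArea);e=cv2.fitEllipse(cv2.convexHull(cs));A=plane(c,e[0],.091);print(e,A)
for n,lo,hi in(("lug",(24,180,90),(34,255,255)),("stop",(0,200,70),(3,255,255))):
    b=max(blobs(mask(im,lo,hi)&roi),key=lambda b:b[0][4]);p=plane(c,b[1],.09);d=(p-A)[:2];print(n,b,p.round(4),np.degrees(np.arctan2(d[1],d[0])),np.linalg.norm(d))
s=cams.snapshot("side");T=cams.snapshot("top")
S=cam("side");tc=cam("top")
for nm,I,cc in(("side",s,S),("top",T,tc)):
    u=proj(cc,[.473,-.331,.036]);print(nm,u,[b for b in blobs(mask(I,(3,215,130),(17,255,255)),15) if np.hypot(*(np.array(b[1])-u))<25])
cv2.imwrite("pics/r2.png",cv2.hconcat([cv2.resize(im[150:310,235:395],(400,400)),cv2.resize(s[260:340,335:415],(400,400))]))
```

```text
[ 0.54476195 -0.00272726  0.18965259] [-1.33015238 -0.99799139  0.99924962] [ 0.01373949  0.03796537 -0.01135664] [-0.29547812  0.4280308   0.27834175  1.8766744  -0.15036254  0.8575257
  1.34594541]
[321 236]
((321.9305114746094, 236.12303161621094), (89.26494598388672, 90.05955505371094), 72.26525115966797) [5.43769862e-01 3.27457989e-04 9.10000000e-02]
lug ([323, 282, 9, 16, 127], [326.9, 289.3]) [ 0.5795 -0.0065  0.09  ] -10.821815014469685 0.03634403326896717
stop ([277, 267, 11, 15, 125], [282.2, 274.1]) [ 0.5614 -0.031   0.09  ] -60.705515536158984 0.035944128420868554
side [375.98734024 299.80186323] []
top [428.91641078 255.64205806] [([420, 248, 16, 16, 169], [427.9, 255.8])]
```

View pics/r2.png

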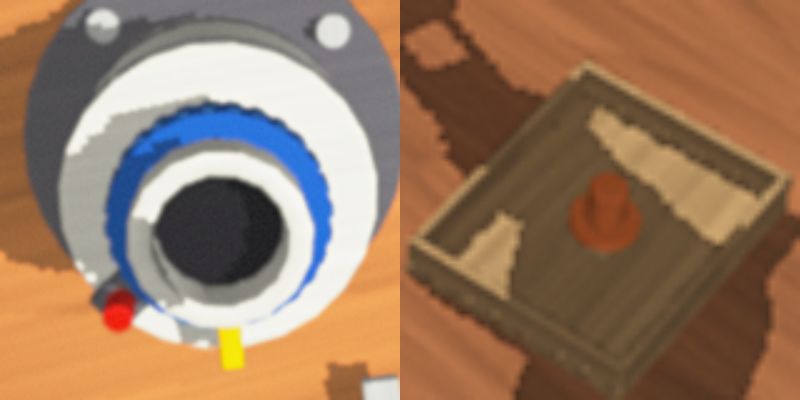

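>>> {"api": "jog_arm", "payload": {
  "rows": [
    [8.8,0.24,0,0.15,0],
    [8.8,0.24,4,0.15,0],
    [8.8,0.24,7,0.15,0],
    [8.8,0.24,9,0.15,0],
    [8.8,0.24,10,0.15,0],
    [8.8,0.24,10,0.15,0],
    [8.8,0.24,10,0.15,0]
  ]
}}

```text
clock: 9.15
position: [0.5449, 0.001, 0.0905]
tcp_rot: [-1.33, -1.0, 0.998]
wrist_force: [-0.1, -0.9, -0.0]
width: 0.999
```

Run:
```python
from h import *
o=get_obs();print(o["position"],o["tcp_rot"],o["torque"],o["wrist_force"])
M=R.from_rotvec(o["tcp_rot"]).as_matrix();print(M.round(3),M.T@(np.array([.544,0,.082])-o["position"])*100)
im=cams.snapshot("wrist");s=cams.snapshot("side")
u=proj(cam("wrist",o),[.544,0,.086]).astype(int);print(u)
cv2.imwrite("pics/r3.png",cv2.hconcat([cv2.resize(im[90:410,160:480],(400,400)),cv2.resize(s[175:255,265:345],(400,400))]))
```

```text
[0.54491632 0.00102396 0.09054038] [-1.33024005 -1.0001309   0.99816753] [ 0.04577421 -0.02482209  0.02524576] [-1.36286831e-01 -8.71722053e-01 -2.11758463e-05]
[[ 0.278  0.001 -0.961]
 [ 0.961  0.     0.278]
 [ 0.    -1.    -0.001]] [-0.12427364  0.85389775  0.06063632]
[316 307]
```

View pics/r3.png

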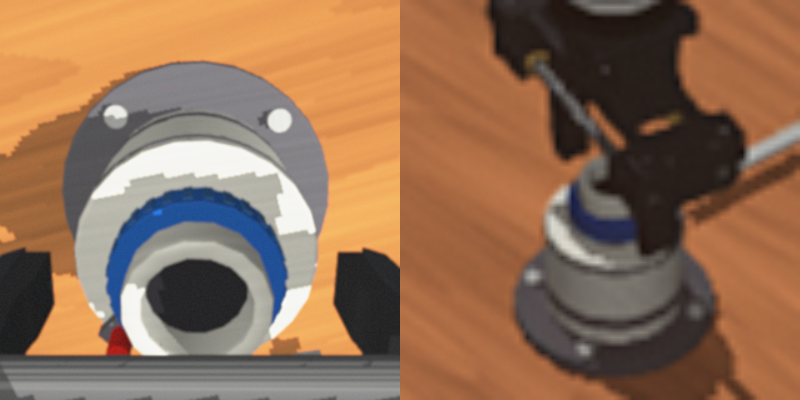

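>>> {"api": "jog_arm", "payload": {
  "rows": [
    [8.8,-0.1,0.5,0.05,0],
    [8.8,-0.1,0.85,0.05,0],
    [7,-0.1,0.85,0.05,0],
    [6,-0.1,0.85,0.05,0],
    [5.2,-0.1,0.85,0.05,0],
    [5,-0.1,0.85,0.05,0],
    [5,-0.1,0.85,0.05,0],
    [5,-0.1,0.85,0.05,0],
    [5,-0.1,0.85,0.05,0],
    [5,-0.1,0.85,0.05,0]
  ],
  "grip_force": 15
}}

```text
clock: 10.5
position: [0.5442, 0.002, 0.0813]
tcp_rot: [-1.328, -1.002, 0.998]
wrist_force: [1.5, 4.7, -2.4]
width: 0.631
```

Run:
```python
from h import *
o=get_obs();print(o["position"],o["tcp_rot"],o["torque"],o["wrist_force"],o["width"]*88)
```

```text
[0.54415062 0.00197328 0.08134352] [-1.32827019 -1.00159185  0.99847863] [ 0.92693251 -0.27636841 -0.04520037] [ 1.47384811  4.68050524 -2.44944599] 55.48614154139447
```

>>> {"api": "jog_arm", "payload": {
  "rows": [
    [5,0.12,0,0,0],
    [5,0.12,0,0,0.05],
    [5,0.12,0,0,0.1],
    [5,0.12,0,0,0.15],
    [5,0.12,0,0,0.2],
    [5,0.12,0,0,0.25],
    [5,0.12,0,0,0.3],
    [5,0.12,0,0,0.3],
    [5,0.12,0,0,0.3]
  ]
}}

```text
clock: 11.62
position: [0.5445, 0.0027, 0.0814]
tcp_rot: [-1.429, -0.773, 0.77]
wrist_force: [1.6, 5.6, -1.0]
width: 0.631
```

```bash
cat > st.py <<'E'
from h import *
o=get_obs();M=R.from_rotvec(o["tcp_rot"]).as_matrix()
print(o["clock"],o["position"].round(4),"yaw",np.degrees(np.arctan2(M[1,0],M[0,0])).round(2),"T",np.round(o["torque"],3),"F",np.round(o["wrist_force"],2),o["width"]*88,"Ftool",(M.T@o["wrist_force"]).round(2))
T=cam("top");im=cams.snapshot("top")
A=plane(T,proj(T,[.5445,.001,.09]),.09)
roi=np.zeros(im.shape[:2],np.uint8);cv2.circle(roi,tuple(proj(T,A).astype(int).tolist()),28,255,-1)
for n,lo,hi in(("lug",(23,170,90),(34,255,255)),("stop",(0,180,70),(4,255,255))):
    for b in blobs(mask(im,lo,hi)&roi,3):
        d=(plane(T,b[1],.09)-A)[:2];print(n,b[0][4],np.degrees(np.arctan2(d[1],d[0])).round(1),np.linalg.norm(d).round(4))
E
python3 st.py
```

```text
11.625 [0.5445 0.0027 0.0814] yaw 56.73 T [ 0.962 -0.35  -0.093] F [ 1.62  5.59 -1.  ] 55.56175275844929 Ftool [5.56 1.01 1.71]
```

Run:
```python
from h import *
im=cams.snapshot("wrist");s=cams.snapshot("side");t=cams.snapshot("top")
cv2.imwrite("pics/r4.png",cv2.hconcat([cv2.resize(im[90:410,160:480],(400,400)),cv2.resize(s[175:255,265:345],(400,400))]))
```

```text
(no output)
```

View pics/r4.png

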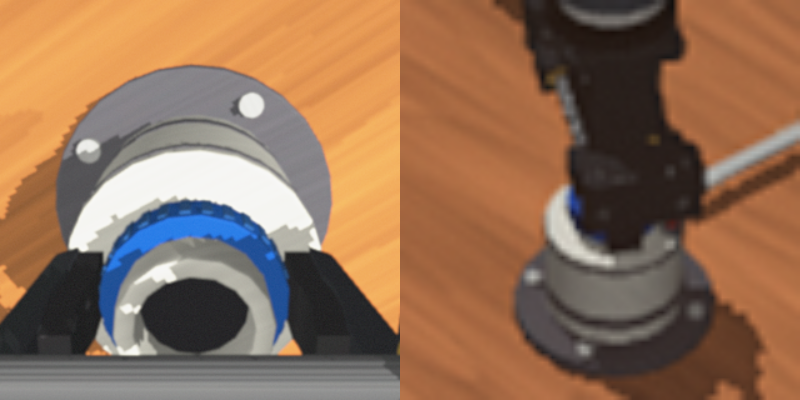

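>>> {"api": "jog_arm", "payload": {
  "rows": [
    [5,0,0,0,0.06],
    [5,0,0,0,0.12],
    [5,0,0,0,0.18],
    [5,0,0,0,0.24]
  ]
}}

```text
clock: 12.32
position: [0.5448, 0.0031, 0.0814]
tcp_rot: [-1.489, -0.588, 0.585]
wrist_force: [3.8, 6.6, -3.7]
width: 0.629
```

```bash
python3 st.py; python3 st.py
```

```text
12.325 [0.5448 0.0031 0.0814] yaw 42.95 T [ 1.087 -0.566  0.126] F [ 3.84  6.64 -3.72] 55.31582923719343 Ftool [7.33 3.74 2.24]
12.375 [0.5448 0.0031 0.0814] yaw 42.8 T [ 1.139 -0.513  0.04 ] F [ 2.46  5.75 -2.72] 55.45081448789319 Ftool [5.71 2.73 2.55]
```

>>> {"api": "jog_arm", "payload": {
  "rows": [
    [5,0,0,0,0.03],
    [5,0,0,0,0.06],
    [5,0,0,0,0.08]
  ]
}}

```text
clock: 12.8
position: [0.5449, 0.0032, 0.0814]
tcp_rot: [-1.505, -0.527, 0.523]
wrist_force: [4.0, 6.2, -2.8]
width: 0.632
```

```bash
python3 st.py
```

```text
12.8 [0.5449 0.0032 0.0814] yaw 38.43 T [ 1.124 -0.649  0.106] F [ 4.04  6.15 -2.77] 55.653058034393624 Ftool [6.98 2.78 2.31]
```

>>> {"api": "jog_arm", "payload": {
  "rows": [
    [5,0,0,0,0.02],
    [5,0,0,0,0.04]
  ]
}}

```text
clock: 13.1
position: [0.545, 0.0033, 0.0814]
tcp_rot: [-1.513, -0.496, 0.492]
wrist_force: [4.6, 6.0, -4.1]
width: 0.631
```

```bash
python3 st.py
```

```text
13.1 [0.545  0.0033 0.0814] yaw 36.15 T [ 1.141 -0.624  0.172] F [ 4.61  6.02 -4.14] 55.56511880587185 Ftool [7.26 4.16 2.14]
```

>>> {"api": "jog_arm", "payload": {
  "rows": [
    [5,0,0,0,0.015],
    [5,0,0,0,0.03]
  ]
}}

```text
clock: 13.4
position: [0.5451, 0.0033, 0.0814]
tcp_rot: [-1.518, -0.473, 0.469]
wrist_force: [4.7, 6.0, -3.8]
width: 0.63
```

```bash
python3 st.py
```

```text
13.4 [0.5451 0.0033 0.0814] yaw 34.44 T [ 1.248 -0.645  0.195] F [ 4.72  6.02 -3.82] 55.46339200528962 Ftool [7.29 3.84 2.29]
```

>>> {"api": "jog_arm", "payload": {
  "rows": [
    [5,0,0,0,0.01],
    [5,0,0,0,0.02]
  ]
}}

```text
clock: 13.7
position: [0.5451, 0.0034, 0.0814]
tcp_rot: [-1.521, -0.457, 0.454]
wrist_force: [4.6, 5.6, -2.8]
width: 0.631
```

```bash
python3 st.py
```

```text
13.7 [0.5451 0.0034 0.0814] yaw 33.32 T [ 1.167 -0.718  0.27 ] F [ 4.6   5.57 -2.77] 55.51023931151685 Ftool [6.89 2.79 2.13]
```

>>> {"api": "jog_arm", "payload": {
  "rows": [
    [5,0,0,0,0.01],
    [5,0,0,0,0.02]
  ]
}}

```text
clock: 14.0
position: [0.5452, 0.0035, 0.0814]
tcp_rot: [-1.525, -0.442, 0.438]
wrist_force: [5.2, 6.5, -4.2]
width: 0.631
```

```bash
python3 st.py
```

```text
14.0 [0.5452 0.0035 0.0814] yaw 32.19 T [ 1.197 -0.748  0.311] F [ 5.21  6.54 -4.22] 55.485536888378235 Ftool [7.89 4.24 2.76]
```

>>> {"api": "jog_arm", "payload": {
  "rows": [
    [5,0,0,0,0.01],
    [5,0,0,0,0.015],
    [5,0,0,0,0.015],
    [5,0,0,0,0.015]
  ]
}}

```text
clock: 14.55
position: [0.5452, 0.0034, 0.0814]
tcp_rot: [-1.527, -0.431, 0.427]
wrist_force: [4.9, 6.6, -4.1]
width: 0.628
```

```bash
python3 st.py
```

```text
14.55 [0.5452 0.0034 0.0814] yaw 31.36 T [ 1.162 -0.747  0.325] F [ 4.91  6.61 -4.15] 55.2696820160082 Ftool [7.62 4.17 3.09]
```

>>> {"api": "jog_arm", "payload": {
  "rows": [
    [6.5,0,0,0,0.015],
    [8,0,0,0,0.015],
    [8.8,0,0,0,0.015],
    [8.8,0,0,0,0.015],
    [8.8,0,0,0,0.015],
    [8.8,0,-3,0,0.015],
    [8.8,0,-7,0,0.015],
    [8.8,0,-11,0,0.015],
    [8.8,0,-11,0,0.015],
    [8.8,0,-11,0,0.015]
  ]
}}

```text
clock: 15.85
position: [0.5434, 0.0016, 0.1907]
tcp_rot: [-1.53, -0.414, 0.415]
wrist_force: [-0.9, 0.1, 0.3]
width: 0.999
```

```bash
python3 st.py
python3 - <<'E'
from h import *
o=get_obs();c=cam("wrist",o);im=cams.snapshot("wrist");cv2.imwrite("pics/w5.png",im)
x,y=proj(c,[.5438,.0003,.091]).astype(int)
m=mask(im,(100,100,40),(125,255,255))[y-70:y+70,x-70:x+70]
A=np.array([.5438,.0003])
roi=np.zeros(im.shape[:2],np.uint8);cv2.circle(roi,(int(x),int(y)),68,255,-1)
for n,lo,hi in(("lug",(24,180,60),(34,255,255)),("stop",(0,180,60),(4,255,255))):
    for b in blobs(mask(im,lo,hi)&roi,8):
        d=(plane(c,b[1],.09))[:2]-A;print(n,b,np.degrees(np.arctan2(d[1],d[0])).round(1),np.linalg.norm(d).round(4))
s=cams.snapshot("side")
cv2.imwrite("pics/r5.png",cv2.hconcat([cv2.resize(im[y-65:y+65,x-65:x+65],(400,400)),cv2.resize(s[260:340,335:415],(400,400))]))
E
```

```text
15.85 [0.5434 0.0016 0.1907] yaw 30.33 T [-0.05  0.04  0.02] F [-0.93  0.1   0.28] 87.91457630932875 Ftool [-0.75 -0.28  0.55]
lug ([322, 283, 10, 16, 126], [326.3, 290.9]) -51.2 0.0361
stop ([311, 285, 10, 14, 113], [316.0, 291.5]) -61.8 0.0361
```

View pics/r5.png

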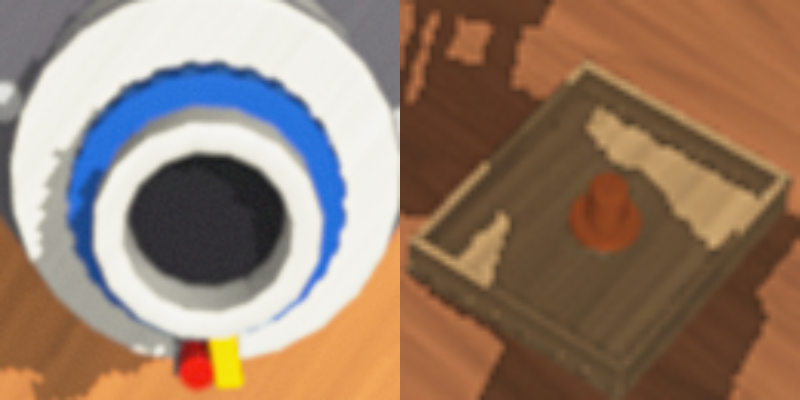

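```bash
python3 -c "
from workcell import robot;print(robot.hand_in())"
```

```text
the job is handed in; nothing more can be done
None
```

I put the cap in the wooden tray, turned the ring clockwise until its lug met the stop, let go, and handed the job in at about 16 s. No verdict was reported.

**Cap:** I gripped it by its knob and set it down near the middle of the tray. It was still standing upright there in the last side picture.

**Ring:** I gripped it by the rim at 15 N and turned it about 0.70 rad. The twisting moment stayed around 0.1–0.17 N m while the ring was turning. Against the stop it rose to about 0.32 N m, which I take to be roughly 5 N on the stop. The gripper then opened and lifted clear, and the wrist force read about zero.

**Last checks:**
- **Lug on the stop:** The last wrist picture shows the lug touching the red post. Their centres are 10.6° apart, against about 11.1° for bare contact, so the rubber looks slightly compressed. That difference is within measurement error.
- **Force left on the stop:** I did not measure it directly. I infer about 4 N from the moment and the ring's friction.
- **Turn of the tool:** The tool turned about 42.5° but the lug only 40.4°. The moment had also levelled off at the end, so the grip probably slipped a little on the stop.
- **Sideways force while gripping the ring:** There was a steady 5–8 N along the jaws that I could not explain. A 1.2 mm shift of the gripper did not remove it, and it disappeared on release.
- **Gouge, pattern and glue jar:** I did not measure these again at the end. The moves were planned clear of them.

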